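# Find the good sleeve with the go pin gauge and reject the others

### The job

Try the go pin gauge by feel in the bored steel sleeves on the rack, never pressing a sleeve into the rack with more than 40 N: only one takes the pin all the way down to its flange. Leave the gauge standing fully home in that sleeve, still in its nest, and set the other two sleeves upright on the floor of the clear reject tray. Do not disturb the flask, the brown bottle or the pack of slides.

Things in the scene. Friction and masses are not known exactly. Their poses are not given: they have to be found in the camera images.
- pin_grip (a point): go pin gauge, 70 g: black square handle 18 x 18 x 52 tall, below it a flange 22 diameter x 5, below it a steel pin 12 diameter x 30 with a 2 high lead. It starts upright in the stand, flange on the stand's top. Point at the handle's centre, 61 above the pin's tip, 31 above the flange's underside; z up along the pin, x and y square to the handle's flat sides (sizes in mm)
- pin_tip (a point): the tip (lower end) of the pin gauge's pin, on its axis; z points up along the pin (sizes in mm)
- stand: grey block 60 x 60 x 40 tall, fixed to the table, with a 15 hole, 36 deep, in the middle of its top where the pin gauge stands at the start; origin at the centre of its underside (sizes in mm)
- rack: flat aluminium plate 86 x 262 x 14 tall, fixed to the table, with three round nests (41.5 diameter, 6 deep, floor 8 above the table) in a row along its y axis, 85 apart, the middle one at its centre; origin at the centre of its underside. Each nest holds one sleeve loosely, its top 48 above the table (sizes in mm)
- sleeve_1_center (a point): steel sleeve, a round tube, 40 outside diameter, 40 tall, about 200 g, upright in the rack's +y nest at the start; point at its centre, half-way up, z up along the bore, yaw means nothing. The three look alike. Top: a 4 thick lip with a 15.6 hole; under it a captive bush (loose by 0.5 sideways) whose mouth is a plain 13 bore with sharp edges (sizes in mm)
- sleeve_2_center (a point): steel sleeve, a round tube, 40 outside diameter, 40 tall, about 200 g, upright in the rack's middle nest at the start; point at its centre, half-way up, z up along the bore, yaw means nothing. The three look alike. In just one of the three the bush is 13 all through and the 12 pin goes in 30 deep, flange down on the sleeve's top; which one changes from run to run (sizes in mm)
- sleeve_3_center (a point): steel sleeve, a round tube, 40 outside diameter, 40 tall, about 200 g, upright in the rack's -y nest at the start; point at its centre, half-way up, z up along the bore, yaw means nothing. The three look alike. In two of the three the bush narrows to 8, 15 below the sleeve's top, and the pin stops there, its flange 15 above the sleeve (sizes in mm)
- tray: clear open plastic box, fixed to the table: 118 (x) x 130 (y) over the rim, 37 tall, walls 2; inside 102 (x) x 114 (y), inner floor 2 above the table; origin at the centre of its underside. It is the reject tray and is empty at the start (sizes in mm)
- flask_center (a point): small clear square flask with a white ribbed cap, 50 x 43 x 87 mm, a bystander; this point is at its centre
- vial_center (a point): small brown bottle with a white cap, 25 mm in diameter, 59 mm tall, a bystander; this point is at its centre
- slides_center (a point): green cardboard pack of slides, 78 x 28 x 20 mm, lying flat, a bystander; this point is at its centre

How it is judged:
On the way:
1. the pin gauge is fully home in the one sleeve that takes it (((horizontal distance between pin_tip and sleeve_1_center below 0.003 m and z of pin_tip in the frame of sleeve_1_center between -0.014 and -0.0075 m and angle between the z axis of pin_tip and the z axis of sleeve_1_center, either way round below 0.1 rad and height (world z) of sleeve_1_center between 0.025 and 0.031 m and angle between sleeve_1_center's own z axis and vertical below 0.06 rad and distance of sleeve_1_center from where it was at the start of the episode below 0.008 m) or (horizontal distance between pin_tip and sleeve_2_center below 0.003 m and z of pin_tip in the frame of sleeve_2_center between -0.014 and -0.0075 m and angle between the z axis of pin_tip and the z axis of sleeve_2_center, either way round below 0.1 rad and height (world z) of sleeve_2_center between 0.025 and 0.031 m and angle between sleeve_2_center's own z axis and vertical below 0.06 rad and distance of sleeve_2_center from where it was at the start of the episode below 0.008 m) or (horizontal distance between pin_tip and sleeve_3_center below 0.003 m and z of pin_tip in the frame of sleeve_3_center between -0.014 and -0.0075 m and angle between the z axis of pin_tip and the z axis of sleeve_3_center, either way round below 0.1 rad and height (world z) of sleeve_3_center between 0.025 and 0.031 m and angle between sleeve_3_center's own z axis and vertical below 0.06 rad and distance of sleeve_3_center from where it was at the start of the episode below 0.008 m))), for 0.2 s.
At the end, for the whole second after the job is handed in: The gauge stands in one sleeve, flange down on its top (within 2.5 mm), within 3 mm and 0.1 rad of its axis; that sleeve is in its nest, within 8 mm of its start; the other two stand upright (within 0.12 rad) on the reject tray's floor; gauge and sleeves are at rest (((horizontal distance between pin_tip and sleeve_1_center below 0.003 m and z of pin_tip in the frame of sleeve_1_center between -0.014 and -0.0075 m and angle between the z axis of pin_tip and the z axis of sleeve_1_center, either way round below 0.1 rad and height (world z) of sleeve_1_center between 0.025 and 0.031 m and angle between sleeve_1_center's own z axis and vertical below 0.06 rad and distance of sleeve_1_center from where it was at the start of the episode below 0.008 m and x of sleeve_2_center in the frame of tray between -0.052 and 0.052 m and y of sleeve_2_center in the frame of tray between -0.058 and 0.058 m and height (world z) of sleeve_2_center between 0.017 and 0.027 m and angle between each of sleeve_2_center, sleeve_3_center's own z axis and vertical below 0.12 rad and x of sleeve_3_center in the frame of tray between -0.052 and 0.052 m and y of sleeve_3_center in the frame of tray between -0.058 and 0.058 m and height (world z) of sleeve_3_center between 0.017 and 0.027 m) or (horizontal distance between pin_tip and sleeve_2_center below 0.003 m and z of pin_tip in the frame of sleeve_2_center between -0.014 and -0.0075 m and angle between the z axis of pin_tip and the z axis of sleeve_2_center, either way round below 0.1 rad and height (world z) of sleeve_2_center between 0.025 and 0.031 m and angle between sleeve_2_center's own z axis and vertical below 0.06 rad and distance of sleeve_2_center from where it was at the start of the episode below 0.008 m and x of sleeve_1_center in the frame of tray between -0.052 and 0.052 m and y of sleeve_1_center in the frame of tray between -0.058 and 0.058 m and height (world z) of sleeve_1_center between 0.017 and 0.027 m and angle between each of sleeve_1_center, sleeve_3_center's own z axis and vertical below 0.12 rad and x of sleeve_3_center in the frame of tray between -0.052 and 0.052 m and y of sleeve_3_center in the frame of tray between -0.058 and 0.058 m and height (world z) of sleeve_3_center between 0.017 and 0.027 m) or (horizontal distance between pin_tip and sleeve_3_center below 0.003 m and z of pin_tip in the frame of sleeve_3_center between -0.014 and -0.0075 m and angle between the z axis of pin_tip and the z axis of sleeve_3_center, either way round below 0.1 rad and height (world z) of sleeve_3_center between 0.025 and 0.031 m and angle between sleeve_3_center's own z axis and vertical below 0.06 rad and distance of sleeve_3_center from where it was at the start of the episode below 0.008 m and x of sleeve_1_center in the frame of tray between -0.052 and 0.052 m and y of sleeve_1_center in the frame of tray between -0.058 and 0.058 m and height (world z) of sleeve_1_center between 0.017 and 0.027 m and angle between each of sleeve_1_center, sleeve_2_center's own z axis and vertical below 0.12 rad and x of sleeve_2_center in the frame of tray between -0.052 and 0.052 m and y of sleeve_2_center in the frame of tray between -0.058 and 0.058 m and height (world z) of sleeve_2_center between 0.017 and 0.027 m)) and linear speed of each of pin, sleeve_1, sleeve_2, sleeve_3 below 0.02 m/s); the robot touches nothing.
It fails at once if a sleeve is pressed into the rack with more than 40 N (contact force between any of sleeve_1, sleeve_2, sleeve_3 and rack above 40 N).
It fails at once if the flask, brown bottle or slide pack is moved by more than 20 mm (distance of any of flask_center, vial_center, slides_center from where it was at the start of the episode above 0.02 m).
It also fails if it takes over 72 s, if anything falls off the work surface, if the arm or the gripper's body presses on something with over 40 N, if the wrist force passes 120 N, or if a joint passes its speed limit or range.

### The arm

A 6-joint arm with a two-finger parallel gripper is mounted at the origin on a cart in front of the work surface, level with it; the furniture and walls round the work are solid. World frame = base frame: x ahead of the robot, y to its left, z up, the work surface at z = 0. Lengths are in m, angles in rad, forces in N, time in s.
With the tool pointing down it reaches from about 0.425 to 1.125 m from the base axis. Payload 14.9 kg.
Tool frame: the origin (TCP) lies between the finger pads; the fingertips stand 14 mm ahead of it and the grasp point (between the pads) lies 5 mm behind it; z points along the fingers, y is the line along which they close (so a half turn about z gives the same grasp; the last joint's range is limited). The gripper opens to 91 mm and grips with 3 to 60 N. Pads are 32 mm wide; open, the fingers measure 118 mm over their backs; the gripper's body (76 mm by 178 mm) begins 60 mm behind the grasp point.
Start: joints at [1.285, 0.379, 1.734, -0, 1.028, -0.033], TCP at [0.175, 0.678, 0.228] pointing down, gripper open.
Joint ranges: [-2.77, 2.77], [-0.74, 2.19], [0, 2.66], [-1.06, 4.2], [0.31, 2.87], [-3.08, 3.08]. Speed limits (rad/s): [1.89, 1.89, 2.39, 3.14, 3.14, 3.14].

### API

Orientations are given as a unit quaternion [x, y, z, w].
In Python, from station import env, camera, calibration, workorder, spot_in, trace gives the robot as it stands. The module is installed in compiled form; this text tells all that it offers.
- The arm moves only by the tool step_arm, never from a script. Its argument "plan" is a list of rows, each a list of 2 entries, a list of its own where there are three numbers: the shift along the tool's x, y, z normalised to -1 to 1, where 1 is 5 cm, then the turn, a rotation vector about the tool's x, y, z normalised to -1 to 1, where 1 is 0.1 rad. In form: [[[dx, dy, dz], [ax, ay, az]], ...]. A call has 1 to 5 rows; each row shifts and turns the commanded pose from where the row before left it, along the tool's axes as they then stand; what a row does not reach is not made up. A row lasts 1/8 s, in which the tool goes at most 62.5 mm and 10.7 degrees, less where a joint would pass 70% of its speed; a pose out of reach is approached as far as the arm can. A call with a number of a shift or a turn outside -1 to 1 is refused whole. A call with a gripper value outside its range is refused whole. "gripper" is the opening, from 0 (shut) to 1 (fully open), set as the call begins (left out, the last holds). The fingers move at their own pace and stop on an object; "grip_force" is the grip in N (left out, the last holds). Time passes only in rows, so rows that do not move let the fingers close. It gives the time, the measured TCP pose, the force, the opening and the grip force at its end, in the units of the state.
- env.sense(): the state, without advancing time (a new reading comes with each control period).
- camera(name): name is "scene" or "top" or "wrist"; returns the picture (400x640x3 uint8, red, green, blue); there is no depth.
- calibration(name): a dict with "fx", "fy", "cx", "cy" (pixels), "D" ([k1, k2, p1, p2, k3] as OpenCV has them; the pictures are not rectified), "rvec" (rotation vector, rad) and "tvec" (3), from world to camera coordinates, as OpenCV has them. Camera axes: x right, y down, z forward; pixel columns grow to the right and rows downward; lengths in m; the calibration is good to about 2 mm. A picture is of the moment at which its call begins: read the wrist's pose just before it. calibration takes no time and is no camera call; for the wrist camera it gives the pose at the moment of the call.
- workorder.job_done(): hands the job in; it is judged then, once.
Trained networks look in the newest picture that a camera, given by its name, has taken for a name from the list of things; names that differ only in an ending like _2 or _b are one class to them, and where a whole thing is asked for, a point or a joint stands for the part that bears it (a point fixed in the world has none). Each returns a list of dicts, best first, with "conf" (0 to 1); they miss things now and then, are a little off and sometimes report something else, mostly with a low value. They report only what shows in the picture. A call takes as long as a camera call.
- spot_in(name, camera): "extent" ([left, top, right, bottom] in pixels, round what is visible of it).
- trace(name, camera): "pixels" (400x640 bool, what is visible of it) and "extent" ([left, top, right, bottom] in pixels, round what is visible of it).
The state is a dict: "clock": time; "joints": joint angles; "qvel": joint speeds; "effort": joint torques, N m; "tool_pos": TCP position; "tcp_rot": TCP orientation; "force": force on the tool from outside, world axes, zero at the start; "wrist_torque": the same for the moment, N m; "finger_gap": finger opening in m; "gripper_force": force on a finger pad.
Only numpy, scipy, OpenCV 4.12 (cv2) and the standard library are available. Lean on these libraries where they do the work, as an engineer would, in place of code of your own. Each camera call takes 0.05 s, during which the arm holds its last target. There are 200 camera calls.

## Working session

There is one attempt and no reset: what is moved stays moved. The work goes in short steps, Python scripts to look and compute and a tool call to move; the robot and the scene stay as the last step left them, time stands still between calls to the robot, and variables do not carry over. Pictures are saved under pics/ and viewed, at most 10 in all, crops included, and the job is handed in when it is done.

Besides the shell and the picture viewer there is one more tool, called after "Emit:" as name([rows], argument=value, ...), one row to a line, values as JSON. step_arm: Moves the arm, as the interface text tells. Scaled input: -1 to 1 covers 5 cm each way for a shift and 0.1 rad each way for a turn. Its arguments: {"type":"object","properties":{"plan":{"type":"array"},"gripper":{"type":"number"},"grip_force":{"type":"number"}},"required":["plan"]}

```bash
mkdir -p pics; cat > h.py <<'E'
import numpy as np, cv2
from station import env, camera, calibration, workorder, spot_in, trace
def ray(px,cal):
    K=np.array([[cal['fx'],0,cal['cx']],[0,cal['fy'],cal['cy']],[0,0,1.]])
    p=cv2.undistortPoints(np.array([[px]],float),K,np.array(cal['D'],float))[0,0]
    R=cv2.Rodrigues(np.array(cal['rvec'],float))[0];t=np.array(cal['tvec'],float).ravel()
    return -R.T@t, R.T@np.array([p[0],p[1],1])
def at(px,cal,z):
    o,d=ray(px,cal);return (o+d*(z-o[2])/d[2])[:3]
def proj(P,cal):
    K=np.array([[cal['fx'],0,cal['cx']],[0,cal['fy'],cal['cy']],[0,0,1.]])
    return cv2.projectPoints(np.array(P,float).reshape(-1,1,3),np.array(cal['rvec'],float),np.array(cal['tvec'],float),K,np.array(cal['D'],float))[0][:,0]
def save(im,n): cv2.imwrite('pics/'+n,im[:,:,::-1])
E
python3 - <<'E'
from h import *
s=env.sense();print({k:np.round(v,3) for k,v in s.items()})
for c in ['top','scene']:
    im=camera(c);save(im,c+'1.png')
    cal=calibration(c);print(c,ray((320,200),cal))
    for n in ['pin_grip','stand','rack','sleeve_1_center','tray','flask_center','vial_center','slides_center']:
        for d in spot_in(n,c)[:4]:
            e=d['extent'];m=((e[0]+e[2])/2,(e[1]+e[3])/2)
            print(n,round(d['conf'],2),np.round(e),np.round(at(m,cal,0.04),3))
a=cv2.imread('pics/top1.png');b=cv2.imread('pics/scene1.png')
E
```

```text
{'clock': np.float64(0.0), 'joints': array([ 1.285,  0.379,  1.735,  0.   ,  1.029, -0.033]), 'qvel': array([0.001, 0.001, 0.002, 0.   , 0.   , 0.003]), 'effort': array([-2.0000e-03, -7.6369e+01, -4.3439e+01,  6.5000e-02,  4.2000e-02,
       -0.0000e+00]), 'tool_pos': array([0.175, 0.677, 0.227]), 'tcp_rot': array([ 0.126,  0.992, -0.001, -0.   ]), 'force': array([ 0.043,  0.757, -1.322]), 'wrist_torque': array([0.017, 0.028, 0.037]), 'gripper_force': np.float64(0.0), 'finger_gap': np.float64(0.091)}
top (array([ 0.45195617, -0.00640689,  1.11675296]), array([ 0.14272699,  0.00630933, -0.98974816]))
pin_grip 0.49 [200. 227. 214. 236.] [0.519 0.32  0.04 ]
stand 0.95 [198. 222. 226. 241.] [0.52  0.306 0.04 ]
stand 0.63 [336. 210. 351. 227.] [ 0.555 -0.066  0.04 ]
stand 0.4 [365. 156. 381. 178.] [ 0.703 -0.153  0.04 ]
rack 0.71 [267. 200. 360. 236.] [0.556 0.019 0.04 ]
sleeve_1_center 0.63 [276. 211. 291. 224.] [0.558 0.104 0.04 ]
sleeve_1_center 0.17 [336. 209. 351. 227.] [ 0.555 -0.065  0.04 ]
tray 0.6 [395. 222. 452. 271.] [ 0.474 -0.289  0.04 ]
flask_center 0.6 [365. 157. 382. 178.] [ 0.7   -0.155  0.04 ]
slides_center 0.52 [266. 145. 276. 173.] [0.728 0.142 0.04 ]
scene (array([-0.01523893, -0.69577849,  0.67111388]), array([ 0.5745116 ,  0.61887382, -0.53581948]))
rack 0.58 [261. 200. 337. 250.] [ 0.53  -0.025  0.04 ]
sleeve_1_center 0.51 [305. 174. 324. 194.] [0.714 0.119 0.04 ]
sleeve_1_center 0.46 [273. 197. 287. 211.] [0.554 0.095 0.04 ]
sleeve_1_center 0.46 [367. 205. 386. 237.] [ 0.709 -0.155  0.04 ]
flask_center 0.83 [366. 207. 388. 239.] [ 0.702 -0.162  0.04 ]
vial_center 0.67 [338. 188. 345. 208.] [ 0.719 -0.001  0.04 ]
vial_center 0.65 [273. 193. 287. 212.] [0.559 0.102 0.04 ]
slides_center 0.59 [303. 174. 324. 194.] [0.711 0.119 0.04 ]
```

```bash
python3 - <<'E'
import cv2
a=cv2.imread('pics/top1.png')[130:290,180:470]
cv2.imwrite('pics/topc.png',cv2.resize(a,None,fx=2.7,fy=2.7,interpolation=cv2.INTER_CUBIC))
E
```

```text
(no output)
```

View pics/topc.png

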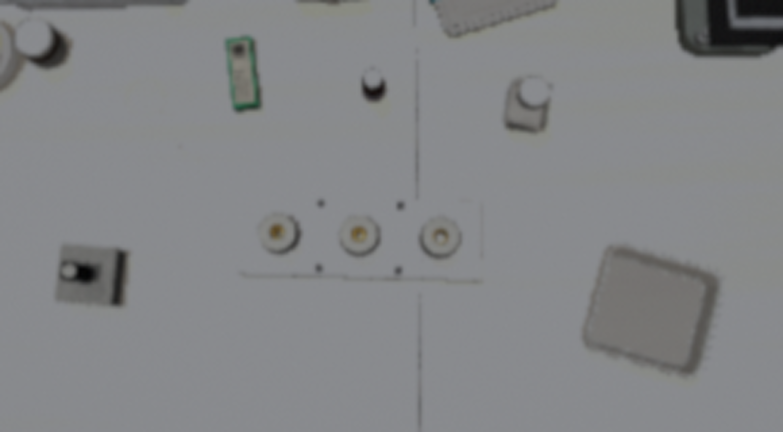

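```bash
cat > plan.py <<'E'
import sys; from h import *
from scipy.spatial.transform import Rotation as Ro
# python3 plan.py "x y z yaw(deg of tool y axis)[ vmax_mm_per_row]" ...  -> rows
def down(yaw):
    a=np.radians(yaw); Y=np.array([np.cos(a),np.sin(a),0]); Z=np.array([0,0,-1.]); return np.c_[np.cross(Y,Z),Y,Z]
def plan(goals,p=None,R=None):
    s=env.sense()
    p=s['tool_pos'].copy() if p is None else p; R=Ro.from_quat(s['tcp_rot']).as_matrix() if R is None else R
    rows=[]
    for g in goals:
        v=(g[4] if len(g)>4 else 48)/1000
        T=down(g[3]); rv=Ro.from_matrix(R.T@T).as_rotvec(); d=np.array(g[:3])-p
        n=max(1,int(np.ceil(max(np.linalg.norm(d)/v,np.abs(rv).max()/.1)-1e-6)))
        for i in range(n):
            goal=np.array(g[:3])-d*(n-1-i)/n
            sh=np.clip(np.round(R.T@(goal-p)/.05,3),-1,1); tu=np.round(rv/n/.1,3)
            rows.append([sh.tolist(),tu.tolist()])
            p=p+R@sh*.05; R=R@Ro.from_rotvec(tu*.1).as_matrix()
        rows.append('|')
    return rows
if __name__=='__main__':
    for r in plan([[float(x) for x in a.split()] for a in sys.argv[1:]]): print(str(r).replace(' ',''))
E
python3 plan.py "0.52 0.28 0.25 0"
```

```text
[[-0.619,-0.427,-0.031],[0.0,0.0,0.941]]
[[-0.657,-0.367,-0.032],[0.0,0.0,0.941]]
[[-0.688,-0.303,-0.031],[0.0,0.0,0.941]]
[[-0.713,-0.238,-0.032],[0.0,0.0,0.941]]
[[-0.733,-0.169,-0.031],[0.0,0.0,0.941]]
[[-0.746,-0.1,-0.032],[0.0,0.0,0.941]]
[[-0.751,-0.03,-0.031],[0.0,0.0,0.941]]
[[-0.751,0.042,-0.032],[0.0,0.0,0.941]]
[[-0.744,0.112,-0.031],[0.0,0.0,0.941]]
[[-0.73,0.181,-0.032],[0.0,0.0,0.941]]
[[-0.71,0.249,-0.031],[0.0,0.0,0.941]]
[[-0.683,0.314,-0.032],[0.0,0.0,0.941]]
[[-0.65,0.377,-0.031],[0.0,0.0,0.941]]
[[-0.613,0.437,-0.032],[0.0,0.0,0.941]]
|
```

Emit:
step_arm([
  [[-0.62, -0.43, -0.03], [0, 0, 0.94]],
  [[-0.66, -0.37, -0.03], [0, 0, 0.94]],
  [[-0.69, -0.3, -0.03], [0, 0, 0.94]],
  [[-0.71, -0.24, -0.03], [0, 0, 0.94]],
  [[-0.73, -0.17, -0.03], [0, 0, 0.94]],
])

```text
clock: 1.52
tool_pos: [0.2989, 0.5346, 0.2356]
tcp_rot: [0.355, 0.935, 0.0, 0.0]
force: [0.6, 0.8, 0.6]
finger_gap: 0.0912
gripper_force: 0.0
```

Emit:
step_arm([
  [[-0.75, -0.1, -0.03], [0, 0, 0.94]],
  [[-0.75, -0.03, -0.03], [0, 0, 0.94]],
  [[-0.75, 0.04, -0.03], [0, 0, 0.94]],
  [[-0.74, 0.11, -0.03], [0, 0, 0.94]],
  [[-0.73, 0.18, -0.03], [0, 0, 0.94]],
])

```text
clock: 2.15
tool_pos: [0.422, 0.3926, 0.2432]
tcp_rot: [0.563, 0.827, 0.0, 0.0]
force: [-0.5, 0.4, 0.8]
finger_gap: 0.0911
gripper_force: 0.0
```

Emit:
step_arm([
  [[-0.71, 0.25, -0.03], [0, 0, 0.94]],
  [[-0.68, 0.31, -0.03], [0, 0, 0.94]],
  [[-0.65, 0.38, -0.03], [0, 0, 0.94]],
  [[-0.61, 0.44, -0.03], [0, 0, 0.94]],
  [[0, 0, 0], [0, 0, 0]],
])

```text
clock: 2.78
tool_pos: [0.5213, 0.2788, 0.2491]
tcp_rot: [0.708, 0.707, 0.0, 0.0]
force: [-1.1, -0.8, -0.1]
finger_gap: 0.0911
gripper_force: 0.0
```

```bash
python3 - <<'E'
from h import *
s=env.sense();print(s['clock'],s['tool_pos'],s['tcp_rot'])
im=camera('wrist');cal=calibration('wrist');save(im,'w1.png');np.save('calw1.npy',cal,allow_pickle=True)
print(ray((320,200),cal),cal['fx'])
for n in ['pin_grip','stand','rack','sleeve_1_center']:
    for d in spot_in(n,'wrist')[:4]:
        e=d['extent'];m=((e[0]+e[2])/2,(e[1]+e[3])/2)
        print(n,round(d['conf'],2),np.round(e),np.round(at(m,cal,0.04),3))
E
```

```text
2.775 [0.52129382 0.27884992 0.24910827] [7.07541676e-01 7.06671578e-01 1.86945852e-04 1.52967158e-04]
(array([0.51965665, 0.35112309, 0.40526967]), array([ 0.00569711, -0.26401845, -0.9645568 ])) 300.10829396951146
pin_grip 0.65 [309. 145. 326. 168.] [0.518 0.306 0.04 ]
stand 0.62 [289. 124. 347. 181.] [0.52  0.311 0.04 ]
rack 0.73 [317. 282. 377. 312.] [0.56  0.112 0.04 ]
sleeve_1_center 0.6 [333. 283. 364. 314.] [0.561 0.11  0.04 ]
```

View pics/w1.png

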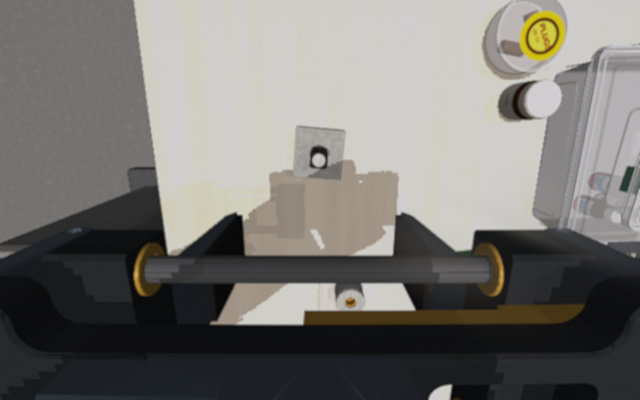

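Emit:
step_arm([
  [[0.05, 0, 0.7], [0, 0, 0]],
  [[0.05, 0, 0.7], [0, 0, 0]],
  [[0, 0, 0], [0, 0, 0]],
])

```text
clock: 3.4
tool_pos: [0.5182, 0.2853, 0.1769]
tcp_rot: [0.706, 0.708, -0.002, -0.001]
force: [0.2, -0.5, 1.0]
finger_gap: 0.0908
gripper_force: 0.0
```

```bash
cat > look.py <<'E'
import sys; from h import *
n=sys.argv[1]; names=sys.argv[2].split(',')
s=env.sense();print(s['clock'],s['tool_pos'].round(4),s['tcp_rot'].round(4))
im=camera('wrist');cal=calibration('wrist');save(im,n+'.png')
for nm in names:
    z={'pin_grip':.097,'stand':.04,'tray':.037}.get(nm,.048)
    for d in trace(nm,'wrist')[:4]:
        c,_=cv2.findContours(d['pixels'].astype(np.uint8),cv2.RETR_EXTERNAL,cv2.CHAIN_APPROX_NONE);c=max(c,key=cv2.contourArea)
        r=cv2.minAreaRect(c); 
        print(nm,round(d['conf'],2),np.round(d['extent']),'rect',np.round(r[0],1),np.round(r[1],1),round(r[2],1),'at',np.round(at(r[0],cal,z),4))
E
python3 look.py w2 pin_grip,stand; python3 - <<'E'
import cv2
a=cv2.imread('pics/w2.png')[60:260,210:430]
cv2.imwrite('pics/w2c.png',cv2.resize(a,None,fx=3,fy=3,interpolation=cv2.INTER_CUBIC))
E
```

```text
3.4 [0.5182 0.2853 0.1769] [ 7.059e-01  7.083e-01 -2.000e-03 -7.000e-04]
pin_grip 0.89 [308. 156. 333. 189.] rect [322.5 174. ] [32. 23.] 90.0 at [0.5217 0.3135 0.097 ]
stand 0.91 [289. 132. 356. 203.] rect [322.1 166.6] [62.3 64.1] 5.2 at [0.522  0.3105 0.04  ]
```

View pics/w2c.png

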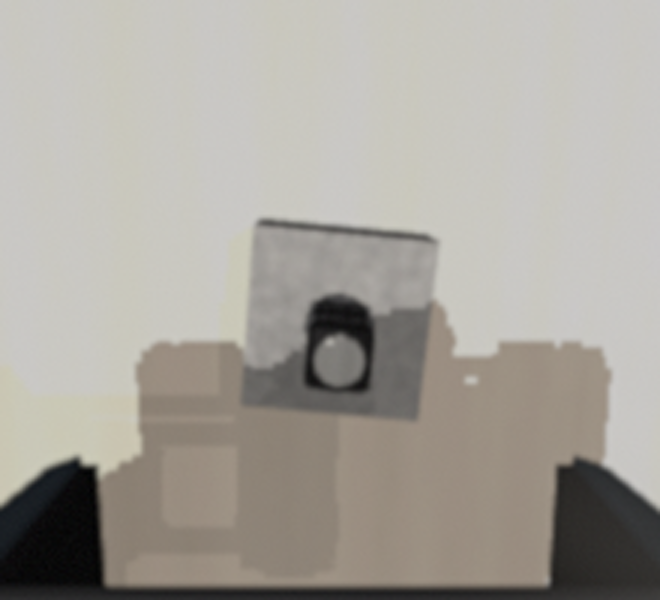

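```bash
python3 - <<'E'
from h import *
cal=calibration('wrist')
print(at((323,180.3),cal,.097),at((323,167),cal,.04),env.sense()['tool_pos'],env.sense()['tcp_rot'])
E
python3 plan.py "0.522 0.310 0.12 0" "0.522 0.310 0.066 0 20"
```

```text
[0.52357187 0.308385   0.097     ] [0.52448063 0.31027365 0.04      ] [0.52049042 0.28588067 0.18038449] [7.06143025e-01 7.08068806e-01 7.29155116e-04 2.50593511e-04]
[[0.241,0.015,0.604],[0.007,-0.003,0.014]]
[[0.241,0.015,0.604],[0.007,-0.003,0.014]]
|
[[-0.0,-0.0,0.36],[-0.0,-0.0,-0.0]]
[[-0.0,-0.0,0.36],[-0.0,-0.0,-0.0]]
[[-0.0,-0.0,0.36],[-0.0,-0.0,-0.0]]
|
```

Emit:
step_arm([
  [[0.23, 0.02, 0.6], [0, 0, 0]],
  [[0.23, 0, 0.6], [0, 0, 0]],
  [[0, 0, 0.6], [0, 0, 0]],
  [[0, 0, 0.48], [0, 0, 0]],
  [[0, 0, 0], [0, 0, 0]],
])

```text
clock: 4.18
tool_pos: [0.5209, 0.3083, 0.065]
tcp_rot: [0.706, 0.708, -0.0, -0.0]
force: [0.4, 0.1, 0.9]
finger_gap: 0.091
gripper_force: 0.0
```

Emit:
step_arm([
  [[0, 0, 0], [0, 0, 0]],
  [[0, 0, 0], [0, 0, 0]],
  [[0, 0, 0], [0, 0, 0]],
  [[0, 0, 0], [0, 0, 0]],
  [[0, 0, 0], [0, 0, 0]],
], gripper=0, grip_force=25)

```text
clock: 4.8
tool_pos: [0.521, 0.3083, 0.065]
tcp_rot: [0.706, 0.708, 0.0, 0.0]
force: [-0.9, -0.2, -0.4]
finger_gap: 0.0441
gripper_force: 0.0
```

Emit:
step_arm([
  [[0, 0, 0], [0, 0, 0]],
  [[0, 0, 0], [0, 0, 0]],
  [[0, 0, 0], [0, 0, 0]],
  [[0, 0, 0], [0, 0, 0]],
  [[0, 0, 0], [0, 0, 0]],
])

```text
clock: 5.42
tool_pos: [0.5209, 0.3083, 0.0649]
tcp_rot: [0.706, 0.708, -0.0, -0.0]
force: [-0.2, -1.1, -1.2]
finger_gap: 0.0178
gripper_force: 25.0
```

Emit:
step_arm([
  [[0, 0, -0.3], [0, 0, 0]],
  [[0, 0, -0.4], [0, 0, 0]],
  [[0, 0, -0.4], [0, 0, 0]],
  [[-0.3, 0.05, -0.3], [0, 0, 0]],
  [[-0.8, 0.12, 0], [0, 0, 0]],
])

```text
clock: 6.05
tool_pos: [0.5305, 0.2532, 0.1371]
tcp_rot: [0.706, 0.708, 0.001, 0.001]
force: [0.8, 0.5, -0.4]
finger_gap: 0.0179
gripper_force: 25.0
```

Emit:
step_arm([
  [[-0.9, 0.15, 0], [0, 0, 0]],
  [[-0.9, 0.15, 0], [0, 0, 0]],
  [[-0.9, 0.15, 0], [0, 0, 0]],
  [[-0.76, 0.14, 0], [0, 0, 0]],
  [[0, 0, 0], [0, 0, 0]],
])

```text
clock: 6.68
tool_pos: [0.5597, 0.0776, 0.1357]
tcp_rot: [0.707, 0.707, 0.0, 0.0]
force: [0.0, -0.3, -0.8]
finger_gap: 0.0176
gripper_force: 25.0
```

Emit:
step_arm([
  [[0, 0, 0], [0, 0, 0]],
  [[0, 0, 0], [0, 0, 0]],
])

```text
clock: 6.92
tool_pos: [0.5592, 0.081, 0.1351]
tcp_rot: [0.706, 0.708, 0.0, 0.0]
force: [0.6, -0.2, -0.7]
finger_gap: 0.0178
gripper_force: 25.0
```

```bash
python3 look.py w3 sleeve_1_center,rack,pin_grip; python3 - <<'E'
import cv2
a=cv2.imread('pics/w3.png')[100:300,190:450]
cv2.imwrite('pics/w3c.png',cv2.resize(a,None,fx=3,fy=3,interpolation=cv2.INTER_CUBIC))
E
```

```text
6.925 [0.5592 0.081  0.1351] [0.7061 0.7081 0.     0.    ]
sleeve_1_center 0.57 [301. 148. 350. 201.] rect [324.5 172. ] [50. 47.] 90.0 at [0.5634 0.1097 0.048 ]
rack 0.95 [280. 114. 374. 308.] rect [325.5 172.5] [113.  95.] 90.0 at [0.5643 0.1093 0.048 ]
pin_grip 0.62 [298. 209. 338. 293.] rect [318.5 233. ] [44. 37.] 90.0 at [0.5586 0.0756 0.097 ]
```

View pics/w3c.png

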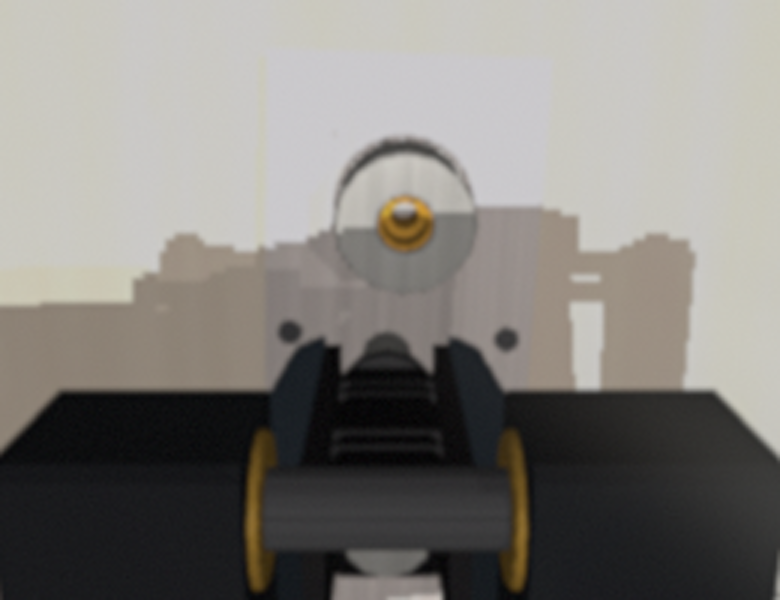

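```bash
python3 - <<'E'
from h import *
s=env.sense();cal=calibration('wrist');p=s['tool_pos'];print(p,s['tcp_rot'])
print('sleeve',at((325,174),cal,.048))
for dz,r in((-.056,.006),(-.026,.011),(-.021,.011)):
    print(dz,r,proj([p+[0,r,dz],p+[0,0,dz],p+[r,0,dz],p+[-r,0,dz]],cal).round(1).tolist())
im=cv2.imread('pics/w3.png')[195:235,295:345]
cv2.imwrite('pics/w3d.png',cv2.resize(im,None,fx=12,fy=12,interpolation=cv2.INTER_NEAREST))
E
```

```text
[0.5592804  0.08087535 0.13492001] [ 7.06068046e-01  7.08143991e-01 -4.70650978e-05 -2.46283486e-05]
sleeve [0.56392918 0.10792092 0.048     ]
-0.056 0.006 [[319.3, 209.6], [319.3, 217.3], [327.4, 217.3], [311.3, 217.3]]
-0.026 0.011 [[319.5, 216.0], [319.4, 232.1], [336.4, 232.1], [302.5, 232.0]]
-0.021 0.011 [[319.5, 218.5], [319.5, 235.0], [336.9, 235.0], [302.1, 234.9]]
```

View pics/w3d.png

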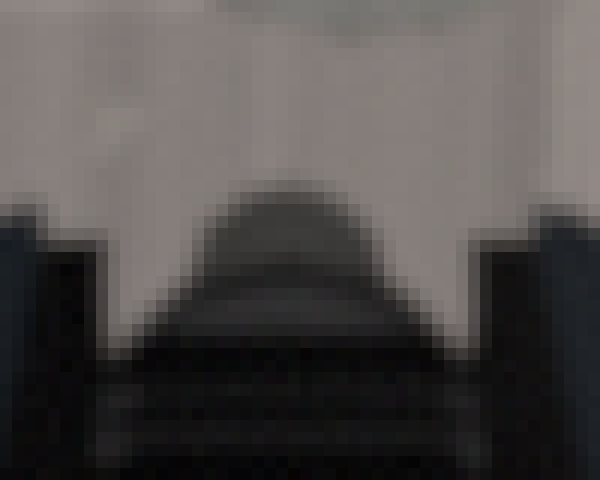

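Emit:
step_arm([
  [[0.274, 0.05, 0], [0, 0, 0]],
  [[0.274, 0.048, 0.18], [0, 0, 0]],
  [[0, 0, 0.3], [0, 0, 0]],
  [[0, 0, 0.1], [0, 0, 0]],
  [[0, 0, 0], [0, 0, 0]],
])

```text
clock: 7.75
tool_pos: [0.5638, 0.1075, 0.1051]
tcp_rot: [0.706, 0.708, -0.001, -0.0]
force: [-0.0, -0.4, -0.3]
finger_gap: 0.0176
gripper_force: 25.0
```

Emit:
step_arm([
  [[0, 0, 0.04], [0, 0, 0]],
  [[0, 0, 0.04], [0, 0, 0]],
  [[0, 0, 0.03], [0, 0, 0]],
])

```text
clock: 8.12
tool_pos: [0.5643, 0.1076, 0.1005]
tcp_rot: [0.706, 0.708, 0.0, 0.0]
force: [-0.1, 0.5, -0.6]
finger_gap: 0.018
gripper_force: 25.0
```

Emit:
step_arm([
  [[0.006, 0, 0.03], [0, 0, 0]],
  [[0, 0, 0.03], [0, 0, 0]],
  [[0, 0, 0.02], [0, 0, 0]],
])

```text
clock: 8.5
tool_pos: [0.5643, 0.1081, 0.0963]
tcp_rot: [0.706, 0.708, -0.0, -0.0]
force: [0.1, -0.5, -0.5]
finger_gap: 0.018
gripper_force: 25.0
```

Emit:
step_arm([
  [[0, 0, 0.02], [0, 0, 0]],
  [[0, 0, 0.02], [0, 0, 0]],
  [[0, 0, 0], [0, 0, 0]],
])

```text
clock: 8.88
tool_pos: [0.5642, 0.1081, 0.0943]
tcp_rot: [0.706, 0.708, -0.0, -0.0]
force: [-1.0, 0.1, -0.6]
finger_gap: 0.0178
gripper_force: 25.0
```

Emit:
step_arm([
  [[0, 0, 0.04], [0, 0, 0]],
  [[0, 0, 0.04], [0, 0, 0]],
  [[0, 0, 0.02], [0, 0, 0]],
  [[0, 0, 0], [0, 0, 0]],
])

```text
clock: 9.38
tool_pos: [0.5642, 0.108, 0.0893]
tcp_rot: [0.706, 0.708, -0.0, -0.0]
force: [-0.7, 0.5, -0.9]
finger_gap: 0.018
gripper_force: 25.0
```

Emit:
step_arm([
  [[0, 0, 0.02], [0, 0, 0]],
  [[0, 0, 0.02], [0, 0, 0]],
  [[0, 0, 0], [0, 0, 0]],
])

```text
clock: 9.75
tool_pos: [0.5643, 0.108, 0.0874]
tcp_rot: [0.706, 0.708, -0.0, 0.0]
force: [-0.5, -1.3, -0.7]
finger_gap: 0.0176
gripper_force: 25.0
```

Emit:
step_arm([
  [[0, 0, 0.02], [0, 0, 0]],
  [[0, 0, 0.02], [0, 0, 0]],
  [[0, 0, 0], [0, 0, 0]],
])

```text
clock: 10.12
tool_pos: [0.565, 0.108, 0.0866]
tcp_rot: [0.706, 0.708, 0.0, 0.0]
force: [-3.7, -2.7, 19.5]
finger_gap: 0.0178
gripper_force: 25.0
```

Emit:
step_arm([
  [[0, 0, -0.2], [0, 0, 0]],
  [[0, 0, -0.5], [0, 0, 0]],
  [[-0.3, -0.02, -0.3], [0, 0, 0]],
  [[-0.8, -0.05, 0], [0, 0, 0]],
  [[-0.8, -0.05, 0], [0, 0, 0]],
])

```text
clock: 10.75
tool_pos: [0.5582, 0.0115, 0.1358]
tcp_rot: [0.706, 0.708, 0.0, 0.0]
force: [-0.3, 1.0, -1.4]
finger_gap: 0.0178
gripper_force: 25.0
```

Emit:
step_arm([
  [[-0.34, 0, 0], [0, 0, 0]],
  [[0, 0, 0], [0, 0, 0]],
  [[0, 0, 0], [0, 0, 0]],
  [[0, 0, 0], [0, 0, 0]],
])

```text
clock: 11.25
tool_pos: [0.5585, -0.0031, 0.1354]
tcp_rot: [0.706, 0.708, -0.0, -0.0]
force: [0.7, -0.5, -0.0]
finger_gap: 0.0177
gripper_force: 25.0
```

```bash
python3 look.py w4 sleeve_1_center; cat > hole.py <<'E'
import sys; from h import *
im=cv2.imread('pics/'+sys.argv[1]+'.png'); s=env.sense(); cal=calibration('wrist')
hsv=cv2.cvtColor(im,cv2.COLOR_BGR2HSV); m=((hsv[...,1]>110)&(hsv[...,0]>8)&(hsv[...,0]<35)).astype(np.uint8)
n,l,st,c=cv2.connectedComponentsWithStats(m)
for i in range(1,n):
    x,y,w,h,a=st[i]
    if a>30 and y<205 and w<40: 
        q=(x+(w-1)/2,y+(h-1)/2); print(st[i],q,at(q,cal,.048).round(4))
print(s['tool_pos'].round(4))
E
python3 hole.py w3; python3 hole.py w4
```

```text
11.25 [ 0.5585 -0.0031  0.1354] [ 7.060e-01  7.082e-01 -0.000e+00 -1.000e-04]
sleeve_1_center 0.61 [299.  37. 352.  99.] rect [325.5  66. ] [54.4 55.9] 45.0 at [0.5628 0.1064 0.048 ]
[316 166  18  18 214] (np.float64(324.5), np.float64(174.5)) [0.5627 0.0232 0.048 ]
[601 189   8  19 107] (np.float64(604.5), np.float64(198.0)) [0.8019 0.004  0.048 ]
[621 197   5  14  47] (np.float64(623.0), np.float64(203.5)) [ 8.195e-01 -8.000e-04  4.800e-02]
[ 0.5585 -0.0033  0.1354]
[317  55  20  21 275] (np.float64(326.5), np.float64(65.0)) [0.5635 0.1071 0.048 ]
[617  99  15  21 199] (np.float64(624.0), np.float64(109.0)) [0.7999 0.0771 0.048 ]
[633 106   6  12  44] (np.float64(635.5), np.float64(111.5)) [0.8099 0.0753 0.048 ]
[314 167  18  18 213] (np.float64(322.5), np.float64(175.5)) [0.5611 0.0224 0.048 ]
[ 0.5585 -0.0033  0.1354]
```

Emit:
step_arm([
  [[0.264, 0.033, 0], [0, 0, 0]],
  [[0.264, 0.033, 0.18], [0, 0, 0]],
  [[0, 0, 0.3], [0, 0, 0]],
  [[0, 0, 0.12], [0, 0, 0]],
  [[0, 0, 0], [0, 0, 0]],
])

```text
clock: 11.98
tool_pos: [0.5612, 0.0223, 0.1046]
tcp_rot: [0.706, 0.708, -0.001, -0.001]
force: [0.2, 0.1, -1.3]
finger_gap: 0.0179
gripper_force: 25.0
```

Emit:
step_arm([
  [[0, 0, 0.04], [0, 0, 0]],
  [[0, 0, 0.04], [0, 0, 0]],
  [[0, 0, 0.02], [0, 0, 0]],
  [[0, 0, 0.02], [0, 0, 0]],
  [[0, 0, 0], [0, 0, 0]],
])

```text
clock: 12.6
tool_pos: [0.5617, 0.0224, 0.0994]
tcp_rot: [0.706, 0.708, -0.0, -0.0]
force: [0.2, 0.6, -0.3]
finger_gap: 0.0179
gripper_force: 25.0
```

Emit:
step_arm([
  [[0.012, 0, 0.02], [0, 0, 0]],
  [[0, 0, 0.03], [0, 0, 0]],
  [[0, 0, 0.02], [0, 0, 0]],
  [[0, 0, 0.02], [0, 0, 0]],
  [[0, 0, 0], [0, 0, 0]],
])

```text
clock: 13.22
tool_pos: [0.5617, 0.023, 0.0948]
tcp_rot: [0.706, 0.708, -0.0, -0.0]
force: [0.3, 0.1, -0.0]
finger_gap: 0.0181
gripper_force: 25.0
```

Emit:
step_arm([
  [[0, 0, 0.04], [0, 0, 0]],
  [[0, 0, 0.04], [0, 0, 0]],
  [[0, 0, 0.02], [0, 0, 0]],
  [[0, 0, 0], [0, 0, 0]],
])

```text
clock: 13.72
tool_pos: [0.5617, 0.023, 0.0898]
tcp_rot: [0.706, 0.708, -0.0, -0.0]
force: [-0.7, -0.4, 0.3]
finger_gap: 0.018
gripper_force: 25.0
```

Emit:
step_arm([
  [[0, 0, 0.02], [0, 0, 0]],
  [[0, 0, 0.02], [0, 0, 0]],
  [[0, 0, 0], [0, 0, 0]],
])

```text
clock: 14.1
tool_pos: [0.5617, 0.023, 0.0879]
tcp_rot: [0.706, 0.708, -0.0, -0.0]
force: [-0.1, 0.3, -0.7]
finger_gap: 0.0176
gripper_force: 25.0
```

Emit:
step_arm([
  [[0, 0, 0.02], [0, 0, 0]],
  [[0, 0, 0.02], [0, 0, 0]],
  [[0, 0, 0], [0, 0, 0]],
])

```text
clock: 14.48
tool_pos: [0.5623, 0.0229, 0.0868]
tcp_rot: [0.706, 0.708, 0.0, 0.0]
force: [-3.6, -2.0, 13.5]
finger_gap: 0.0181
gripper_force: 25.0
```

Emit:
step_arm([
  [[0, 0, -0.2], [0, 0, 0]],
  [[0, 0, -0.5], [0, 0, 0]],
  [[-0.2, -0.01, -0.2], [0, 0, 0]],
  [[-0.7, -0.02, 0], [0, 0, 0]],
  [[-0.6, -0.02, 0], [0, 0, 0]],
])

```text
clock: 15.1
tool_pos: [0.5592, -0.0533, 0.1311]
tcp_rot: [0.706, 0.708, 0.0, 0.0]
force: [0.2, 0.2, -0.9]
finger_gap: 0.0179
gripper_force: 25.0
```

Emit:
step_arm([
  [[-0.196, 0, 0], [0, 0, 0]],
  [[0, 0, 0.2], [0, 0, 0]],
  [[0, 0, 0.2], [0, 0, 0]],
  [[0, 0, 0.1], [0, 0, 0]],
  [[0, 0, 0], [0, 0, 0]],
])

```text
clock: 15.72
tool_pos: [0.5591, -0.0612, 0.1053]
tcp_rot: [0.706, 0.708, -0.0, -0.0]
force: [-0.6, -0.6, 0.7]
finger_gap: 0.0183
gripper_force: 25.0
```

Emit:
step_arm([
  [[0, 0, 0], [0, 0, 0]],
])

```text
clock: 15.85
tool_pos: [0.5596, -0.0615, 0.1061]
tcp_rot: [0.706, 0.708, 0.0, 0.0]
force: [0.7, 0.0, -0.4]
finger_gap: 0.0177
gripper_force: 25.0
```

Emit:
step_arm([
  [[-0.006, 0, 0.04], [0, 0, 0]],
  [[0, 0, 0.04], [0, 0, 0]],
  [[0, 0, 0.03], [0, 0, 0]],
  [[0, 0, 0.02], [0, 0, 0]],
  [[0, 0, 0], [0, 0, 0]],
])

```text
clock: 16.48
tool_pos: [0.5594, -0.0621, 0.0994]
tcp_rot: [0.706, 0.708, -0.0, -0.0]
force: [-0.8, 0.5, -0.2]
finger_gap: 0.018
gripper_force: 25.0
```

Emit:
step_arm([
  [[0, 0, 0.02], [0, 0, 0]],
  [[0, 0, 0.02], [0, 0, 0]],
  [[0, 0, 0.02], [0, 0, 0]],
  [[0, 0, 0.02], [0, 0, 0]],
  [[0, 0, 0], [0, 0, 0]],
])

```text
clock: 17.1
tool_pos: [0.5594, -0.062, 0.0954]
tcp_rot: [0.706, 0.708, -0.0, -0.0]
force: [-0.5, -0.3, -0.6]
finger_gap: 0.018
gripper_force: 25.0
```

Emit:
step_arm([
  [[0, 0, 0.04], [0, 0, 0]],
  [[0, 0, 0.04], [0, 0, 0]],
  [[0, 0, 0.04], [0, 0, 0]],
  [[0, 0, 0], [0, 0, 0]],
])

```text
clock: 17.6
tool_pos: [0.5593, -0.0621, 0.0892]
tcp_rot: [0.706, 0.708, -0.0, -0.0]
force: [-0.5, -0.1, -1.1]
finger_gap: 0.018
gripper_force: 25.0
```

Now past the 15 mm level in small steps.

Emit:
step_arm([
  [[0, 0, 0.02], [0, 0, 0]],
  [[0, 0, 0.02], [0, 0, 0]],
  [[0, 0, 0.02], [0, 0, 0]],
  [[0, 0, 0.02], [0, 0, 0]],
  [[0, 0, 0], [0, 0, 0]],
])

```text
clock: 18.23
tool_pos: [0.5594, -0.0621, 0.0853]
tcp_rot: [0.706, 0.708, -0.0, -0.0]
force: [0.1, -0.3, -0.2]
finger_gap: 0.0178
gripper_force: 25.0
```

Emit:
step_arm([
  [[0, 0, 0.04], [0, 0, 0]],
  [[0, 0, 0.05], [0, 0, 0]],
  [[0, 0, 0.05], [0, 0, 0]],
  [[0, 0, 0.04], [0, 0, 0]],
  [[0, 0, 0], [0, 0, 0]],
])

```text
clock: 18.85
tool_pos: [0.5593, -0.062, 0.0762]
tcp_rot: [0.706, 0.708, -0.0, -0.0]
force: [0.7, -0.1, -0.9]
finger_gap: 0.0177
gripper_force: 25.0
```

Emit:
step_arm([
  [[0, 0, 0.03], [0, 0, 0]],
  [[0, 0, 0.02], [0, 0, 0]],
  [[0, 0, 0], [0, 0, 0]],
])

```text
clock: 19.23
tool_pos: [0.5594, -0.062, 0.0739]
tcp_rot: [0.706, 0.708, -0.0, -0.0]
force: [-0.0, 0.5, -0.8]
finger_gap: 0.018
gripper_force: 25.0
```

Emit:
step_arm([
  [[0, 0, 0.02], [0, 0, 0]],
  [[0, 0, 0], [0, 0, 0]],
])

```text
clock: 19.48
tool_pos: [0.5594, -0.0621, 0.0729]
tcp_rot: [0.706, 0.708, -0.0, -0.0]
force: [1.2, -0.7, -1.6]
finger_gap: 0.018
gripper_force: 25.0
```

Emit:
step_arm([
  [[0, 0, 0.02], [0, 0, 0]],
  [[0, 0, 0], [0, 0, 0]],
])

```text
clock: 19.73
tool_pos: [0.5596, -0.0621, 0.0728]
tcp_rot: [0.706, 0.708, -0.0, -0.0]
force: [-6.3, 0.3, 17.0]
finger_gap: 0.0177
gripper_force: 25.0
```

Emit:
step_arm([
  [[0, 0, 0.01], [0, 0, 0]],
  [[0, 0, 0], [0, 0, 0]],
])

```text
clock: 19.98
tool_pos: [0.5597, -0.0621, 0.0728]
tcp_rot: [0.706, 0.708, 0.0, -0.0]
force: [-9.9, 1.2, 26.3]
finger_gap: 0.0178
gripper_force: 25.0
```

Emit:
step_arm([
  [[0, 0, -0.02], [0, 0, 0]],
  [[0, 0, 0], [0, 0, 0]],
])

```text
clock: 20.23
tool_pos: [0.5596, -0.0621, 0.0728]
tcp_rot: [0.706, 0.708, 0.0, 0.0]
force: [-3.1, 0.5, 9.0]
finger_gap: 0.0177
gripper_force: 25.0
```

Emit:
step_arm([
  [[0, 0, 0], [0, 0, 0]],
  [[0, 0, 0], [0, 0, 0]],
  [[0, 0, 0], [0, 0, 0]],
], gripper=0.7)

```text
clock: 20.6
tool_pos: [0.5594, -0.062, 0.0723]
tcp_rot: [0.706, 0.708, -0.0, -0.0]
force: [0.4, -0.0, 0.0]
finger_gap: 0.0453
gripper_force: 0.0
```

Emit:
step_arm([
  [[0, 0, -0.4], [0, 0, 0]],
  [[0, 0, -0.7], [0, 0, 0]],
  [[0, 0, -0.6], [0, 0, 0]],
  [[0, 0, 0], [0, 0, 0]],
  [[0, 0, 0], [0, 0, 0]],
])

```text
clock: 21.22
tool_pos: [0.5593, -0.062, 0.1577]
tcp_rot: [0.706, 0.708, 0.0, 0.0]
force: [-0.6, 0.4, 0.0]
finger_gap: 0.0638
gripper_force: 0.0
```

```bash
python3 look.py w5 pin_grip,sleeve_1_center,tray; python3 plan.py "0.5618 0.0231 0.16 0" "0.5618 0.0231 0.031 0" ; python3 - <<'E'
from h import *
im=camera('top');save(im,'top2.png');cal=calibration('top')
for d in trace('tray','top')[:2]:
    c,_=cv2.findContours(d['pixels'].astype(np.uint8),cv2.RETR_EXTERNAL,cv2.CHAIN_APPROX_NONE);c=max(c,key=cv2.contourArea)
    W=np.array([at(p[0],cal,.02)[:2] for p in c.astype(float)],np.float32)
    print(d['conf'],d['extent'],cv2.minAreaRect(W))
E
```

```text
21.225 [ 0.5593 -0.062   0.1577] [7.064e-01 7.078e-01 1.000e-04 1.000e-04]
pin_grip 0.85 [306. 185. 328. 228.] rect [318.5 207. ] [42. 23.] 90.0 at [ 0.5583 -0.0553  0.097 ]
sleeve_1_center 0.8 [296.   2. 349.  32.] rect [324.5  15.5] [31. 47.] 90.0 at [0.5627 0.0884 0.048 ]
[[0.851,0.03,-0.033],[-0.007,-0.001,0.01]]
[[0.851,0.029,-0.033],[-0.007,-0.001,0.01]]
|
[[0.0,0.0,0.86],[0.0,0.0,-0.0]]
[[0.0,0.0,0.86],[0.0,0.0,-0.0]]
[[0.0,0.0,0.86],[0.0,0.0,-0.0]]
|
0.74 [393.6, 223.0, 450.1, 270.6] ((0.4806390404701233, -0.2909427881240845), (0.13263554871082306, 0.11904558539390564), 73.9652099609375)
```

View pics/w5.png

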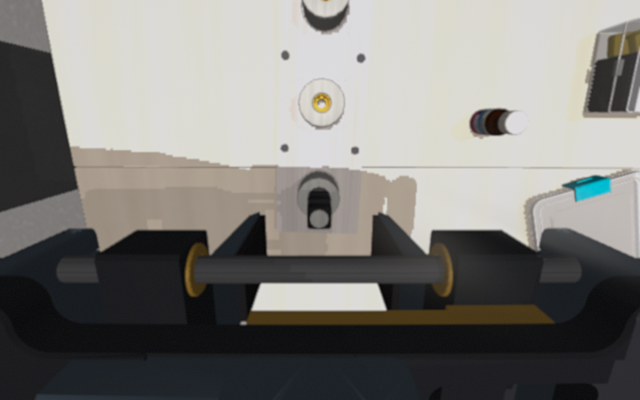

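Emit:
step_arm([
  [[0.85, 0.03, 0], [0, 0, 0]],
  [[0.85, 0.02, 0], [0, 0, 0]],
  [[0, 0, 0.8], [0, 0, 0]],
  [[0, 0, 0.9], [0, 0, 0]],
  [[0, 0, 0.6], [0, 0, 0]],
])

```text
clock: 22.15
tool_pos: [0.5608, 0.0231, 0.0403]
tcp_rot: [0.706, 0.708, -0.001, -0.001]
force: [0.8, 0.8, -0.4]
finger_gap: 0.0635
gripper_force: 0.0
```

Emit:
step_arm([
  [[0, 0, 0.16], [0, 0, 0]],
  [[0, 0, 0], [0, 0, 0]],
])

```text
clock: 22.4
tool_pos: [0.5618, 0.0229, 0.0346]
tcp_rot: [0.706, 0.708, -0.0, -0.0]
force: [-0.4, 0.7, -0.8]
finger_gap: 0.0638
gripper_force: 0.0
```

Emit:
step_arm([
  [[0, 0, 0.02], [0, 0, 0]],
  [[0, 0, 0], [0, 0, 0]],
  [[0, 0, 0], [0, 0, 0]],
  [[0, 0, 0], [0, 0, 0]],
  [[0, 0, 0], [0, 0, 0]],
], gripper=0, grip_force=30)

```text
clock: 23.02
tool_pos: [0.5621, 0.0229, 0.0341]
tcp_rot: [0.706, 0.708, 0.0, 0.0]
force: [-1.7, -0.6, 8.1]
finger_gap: 0.0384
gripper_force: 29.9
```

```bash
python3 plan.py "0.5618 0.0231 0.165 0" "0.473 -0.317 0.165 -15.5" "0.473 -0.317 0.045 -15.5"
```

```text
[[0.001,-0.002,-0.873],[0.002,0.0,0.007]]
[[0.001,-0.001,-0.872],[0.002,0.0,0.007]]
[[0.001,-0.002,-0.873],[0.002,0.0,0.007]]
|
[[-0.85,-0.222,0.0],[0.0,0.0,0.338]]
[[-0.857,-0.193,0.0],[0.0,0.0,0.338]]
[[-0.864,-0.164,0.0],[0.0,0.0,0.338]]
[[-0.868,-0.135,0.0],[0.0,0.0,0.338]]
[[-0.872,-0.105,0.0],[0.0,0.0,0.338]]
[[-0.876,-0.076,0.0],[0.0,0.0,0.338]]
[[-0.877,-0.046,0.0],[0.0,0.0,0.338]]
[[-0.879,-0.016,0.0],[0.0,0.0,0.338]]
|
[[0.0,-0.0,0.8],[0.0,0.0,0.0]]
[[0.0,-0.0,0.8],[0.0,0.0,0.0]]
[[0.0,-0.0,0.8],[0.0,0.0,0.0]]
|
```

Emit:
step_arm([
  [[0, 0, -0.3], [0, 0, 0]],
  [[0, 0, -0.7], [0, 0, 0]],
  [[0, 0, -0.9], [0, 0, 0]],
  [[0, 0, -0.73], [0, 0, 0]],
  [[0, 0, 0], [0, 0, 0]],
])

```text
clock: 23.65
tool_pos: [0.5633, 0.023, 0.1683]
tcp_rot: [0.706, 0.708, 0.002, 0.002]
force: [-0.0, 0.5, -2.5]
finger_gap: 0.0385
gripper_force: 29.9
```

```bash
python3 look.py w6 sleeve_1_center; python3 - <<'E'
import cv2
a=cv2.imread('pics/w6.png')[100:300,190:450]
cv2.imwrite('pics/w6c.png',cv2.resize(a,None,fx=3,fy=3,interpolation=cv2.INTER_CUBIC))
E
```

```text
23.65 [0.5633 0.023  0.1683] [0.7064 0.7078 0.0019 0.0019]
sleeve_1_center 0.81 [294.  81. 340. 127.] rect [319.3 102.7] [45.3 44.5] 45.0 at [0.5623 0.1075 0.048 ]
sleeve_1_center 0.63 [456.  39. 549.  83.] rect [502.   59.9] [33.  94.3] 82.9 at [0.7181 0.1434 0.048 ]
```

View pics/w6c.png

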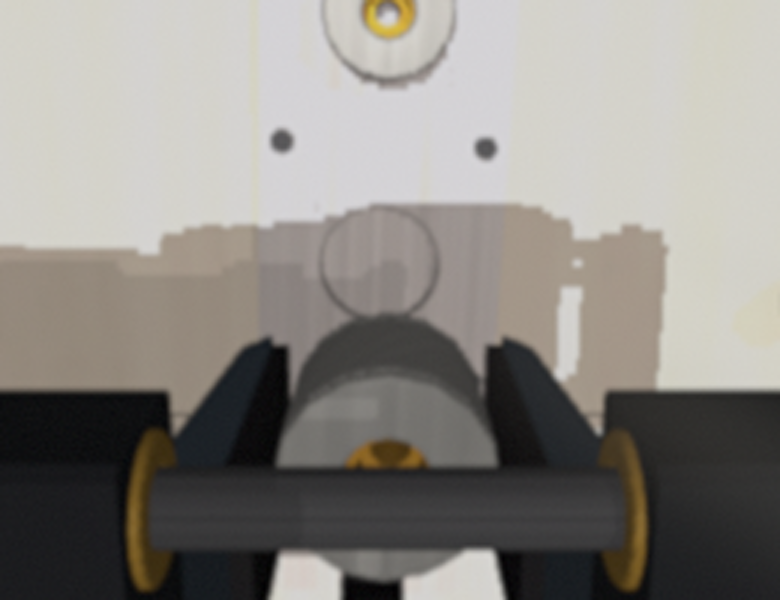

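Emit:
step_arm([
  [[-0.85, -0.23, 0], [0, 0, 0.34]],
  [[-0.86, -0.2, 0], [0, 0, 0.34]],
  [[-0.86, -0.17, 0], [0, 0, 0.34]],
  [[-0.87, -0.14, 0], [0, 0, 0.34]],
  [[-0.87, -0.1, 0], [0, 0, 0.34]],
])

```text
clock: 24.38
tool_pos: [0.5041, -0.1905, 0.1634]
tcp_rot: [0.764, 0.645, -0.001, -0.001]
force: [0.7, -0.1, -2.1]
finger_gap: 0.0391
gripper_force: 29.9
```

Emit:
step_arm([
  [[-0.88, -0.08, 0], [0, 0, 0.34]],
  [[-0.88, -0.05, 0], [0, 0, 0.34]],
  [[-0.88, -0.02, 0], [0, 0, 0.34]],
  [[0, 0, 0], [0, 0, 0]],
  [[0, 0, 0], [0, 0, 0]],
])

```text
clock: 25.0
tool_pos: [0.471, -0.3169, 0.1637]
tcp_rot: [0.796, 0.605, -0.0, -0.001]
force: [0.3, 0.9, -2.3]
finger_gap: 0.0389
gripper_force: 29.9
```

```bash
python3 look.py w7 tray
```

```text
25.0 [ 0.471  -0.3169  0.1637] [ 7.959e-01  6.054e-01 -3.000e-04 -1.100e-03]
tray 0.84 [257.  92. 383. 224.] rect [319.7 157. ] [127.3 135.1] 0.9 at [ 0.4813 -0.282   0.037 ]
```

View pics/w7.png

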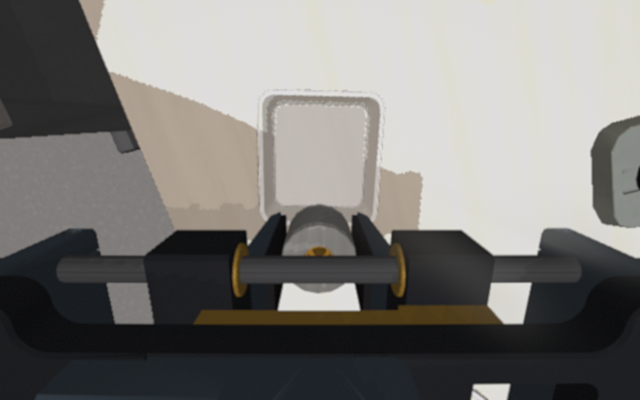

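```bash
python3 - <<'E'
from h import *
s=env.sense();cal=calibration('wrist');p=s['tool_pos'];print(p)
u=np.array([np.cos(np.radians(74.5)),np.sin(np.radians(74.5)),0])
m=at((322.5,93),cal,.037);print('far',m,'centre',m-.065*u)
print('L/R',at((260,130),cal,.037),at((383.5,130),cal,.037), 'mid width',np.linalg.norm(at((260,130),cal,.037)-at((383.5,130),cal,.037)))
print('floor far',at((320,105),cal,.002)-.057*u)
for k in(-1,1):
  P=[m+u*(-.065)+a*u*.065+b*np.array([u[1],-u[0],0])*.059 for a in(-1,1) for b in(-1,1)]
print(proj(P,cal).round(0).tolist())
E
```

```text
[ 0.47155594 -0.31644416  0.16422955]
far [ 0.49908941 -0.22732991  0.037     ] centre [ 0.48171891 -0.28996589  0.037     ]
L/R [ 0.43491608 -0.24330431  0.037     ] [ 0.54492466 -0.27356315  0.037     ] mid width 0.11409419370921214
floor far [ 0.4794863  -0.29026481  0.002     ]
[[263.0, 229.0], [380.0, 229.0], [257.0, 93.0], [388.0, 93.0]]
```

Emit:
step_arm([
  [[0, 0.04, 0.7], [0, 0, 0]],
  [[0, 0, 0.9], [0, 0, 0]],
  [[0, 0, 0.6], [0, 0, 0]],
  [[0, 0, 0.4], [0, 0, 0]],
  [[0, 0, 0], [0, 0, 0]],
])

```text
clock: 25.72
tool_pos: [0.4733, -0.3172, 0.034]
tcp_rot: [0.796, 0.606, -0.0, -0.001]
force: [0.2, 0.2, -1.4]
finger_gap: 0.0391
gripper_force: 29.9
```

Emit:
step_arm([
  [[0, 0, 0.04], [0, 0, 0]],
  [[0, 0, 0.04], [0, 0, 0]],
  [[0, 0, 0], [0, 0, 0]],
])

```text
clock: 26.1
tool_pos: [0.4739, -0.3182, 0.0315]
tcp_rot: [0.796, 0.605, 0.0, 0.0]
force: [-0.1, -0.6, -2.2]
finger_gap: 0.039
gripper_force: 29.9
```

Emit:
step_arm([
  [[0, 0, 0.03], [0, 0, 0]],
  [[0, 0, 0.03], [0, 0, 0]],
  [[0, 0, 0], [0, 0, 0]],
])

```text
clock: 26.48
tool_pos: [0.4737, -0.3181, 0.028]
tcp_rot: [0.796, 0.605, -0.0, 0.0]
force: [-0.2, -0.4, -0.9]
finger_gap: 0.0389
gripper_force: 29.9
```

Emit:
step_arm([
  [[0, 0, 0.02], [0, 0, 0]],
  [[0, 0, 0], [0, 0, 0]],
])

```text
clock: 26.72
tool_pos: [0.4738, -0.3181, 0.0279]
tcp_rot: [0.796, 0.606, -0.0, -0.0]
force: [-6.1, 3.1, 20.7]
finger_gap: 0.039
gripper_force: 29.9
```

Emit:
step_arm([
  [[0, 0, -0.015], [0, 0, 0]],
  [[0, 0, 0], [0, 0, 0]],
  [[0, 0, 0], [0, 0, 0]],
  [[0, 0, 0], [0, 0, 0]],
], gripper=0.63)

```text
clock: 27.22
tool_pos: [0.4736, -0.318, 0.0276]
tcp_rot: [0.796, 0.606, -0.0, -0.0]
force: [-0.1, -0.3, -0.4]
finger_gap: 0.0572
gripper_force: 0.0
```

Emit:
step_arm([
  [[0, 0, -0.3], [0, 0, 0]],
  [[0, 0, -0.8], [0, 0, 0]],
  [[0, 0, -0.9], [0, 0, 0]],
  [[0, 0, -0.7], [0, 0, 0]],
  [[0, 0, 0], [0, 0, 0]],
])

```text
clock: 27.85
tool_pos: [0.475, -0.319, 0.1663]
tcp_rot: [0.796, 0.605, 0.001, 0.003]
force: [-0.1, 0.2, -0.2]
finger_gap: 0.0576
gripper_force: 0.0
```

```bash
python3 plan.py "0.564 0.1081 0.165 0" "0.564 0.1081 0.036 0";python3 look.py w8 sleeve_1_center
```

```text
[[0.871,-0.056,0.001],[0.005,0.003,-0.27]]
[[0.872,-0.033,0.001],[0.005,0.003,-0.27]]
[[0.872,-0.009,0.001],[0.005,0.003,-0.27]]
[[0.872,0.014,0.002],[0.005,0.003,-0.27]]
[[0.872,0.038,0.001],[0.005,0.003,-0.27]]
[[0.871,0.061,0.002],[0.005,0.003,-0.27]]
[[0.868,0.085,0.003],[0.005,0.003,-0.27]]
[[0.866,0.109,0.002],[0.005,0.003,-0.27]]
[[0.862,0.131,0.003],[0.005,0.003,-0.27]]
[[0.859,0.155,0.002],[0.005,0.003,-0.27]]
|
[[-0.0,0.0,0.86],[-0.001,-0.001,-0.0]]
[[-0.001,0.0,0.86],[-0.001,-0.001,-0.0]]
[[-0.0,0.0,0.86],[-0.001,-0.001,-0.0]]
|
27.85 [ 0.475  -0.319   0.1663] [0.7958 0.6055 0.0008 0.0026]
sleeve_1_center 0.49 [296. 168. 336. 216.] rect [316.8 190.8] [39.8 44.9] 14.0 at [ 0.4739 -0.3127  0.048 ]
```

Emit:
step_arm([
  [[0.87, -0.056, 0], [0, 0, -0.27]],
  [[0.87, -0.033, 0], [0, 0, -0.27]],
  [[0.87, -0.009, 0], [0, 0, -0.27]],
  [[0.87, 0.014, 0], [0, 0, -0.27]],
  [[0.87, 0.038, 0], [0, 0, -0.27]],
], gripper=0.7)

```text
clock: 28.58
tool_pos: [0.5175, -0.1034, 0.1617]
tcp_rot: [0.753, 0.658, -0.001, -0.001]
force: [0.7, 0.3, -0.1]
finger_gap: 0.0639
gripper_force: 0.0
```

Emit:
step_arm([
  [[0.87, 0.061, 0], [0, 0, -0.27]],
  [[0.87, 0.085, 0], [0, 0, -0.27]],
  [[0.87, 0.11, 0], [0, 0, -0.27]],
  [[0.86, 0.13, 0], [0, 0, -0.27]],
  [[0.86, 0.155, 0], [0, 0, -0.27]],
])

```text
clock: 29.2
tool_pos: [0.562, 0.1102, 0.1615]
tcp_rot: [0.707, 0.707, -0.001, -0.001]
force: [0.9, -1.2, -1.1]
finger_gap: 0.064
gripper_force: 0.0
```

Emit:
step_arm([
  [[0, 0, 0], [0, 0, 0]],
  [[0, 0, 0], [0, 0, 0]],
])

```text
clock: 29.45
tool_pos: [0.5618, 0.1085, 0.1617]
tcp_rot: [0.707, 0.707, -0.001, -0.001]
force: [0.6, 0.0, -0.1]
finger_gap: 0.0639
gripper_force: 0.0
```

Down to z 0.035, correcting x by 2 mm.

Emit:
step_arm([
  [[0, 0.045, 0.8], [0, 0, 0]],
  [[0, 0, 0.9], [0, 0, 0]],
  [[0, 0, 0.6], [0, 0, 0]],
  [[0, 0, 0.23], [0, 0, 0]],
  [[0, 0, 0], [0, 0, 0]],
])

```text
clock: 30.08
tool_pos: [0.5646, 0.1082, 0.036]
tcp_rot: [0.707, 0.707, -0.0, -0.0]
force: [0.0, 0.5, 0.5]
finger_gap: 0.064
gripper_force: 0.0
```

Emit:
step_arm([
  [[0, 0, 0], [0, 0, 0]],
  [[0, 0, 0], [0, 0, 0]],
  [[0, 0, 0], [0, 0, 0]],
  [[0, 0, 0], [0, 0, 0]],
  [[0, 0, 0], [0, 0, 0]],
], gripper=0, grip_force=30)

```text
clock: 30.7
tool_pos: [0.5652, 0.1089, 0.0369]
tcp_rot: [0.707, 0.707, 0.0, 0.0]
force: [-2.0, -1.1, 8.8]
finger_gap: 0.0387
gripper_force: 29.9
```

Emit:
step_arm([
  [[0, 0, -0.3], [0, 0, 0]],
  [[0, 0, -0.7], [0, 0, 0]],
  [[0, 0, -0.9], [0, 0, 0]],
  [[0, 0, -0.73], [0, 0, 0]],
  [[0, 0, 0], [0, 0, 0]],
])

```text
clock: 31.32
tool_pos: [0.5663, 0.1092, 0.1711]
tcp_rot: [0.707, 0.707, 0.002, 0.002]
force: [-0.3, 0.4, -2.9]
finger_gap: 0.0388
gripper_force: 29.9
```

```bash
python3 plan.py "0.488 -0.264 0.165 -15.5" "0.488 -0.264 0.036 -15.5"
```

```text
[[-0.933,-0.196,0.014],[0.006,-0.002,0.338]]
[[-0.939,-0.164,0.013],[0.006,-0.002,0.338]]
[[-0.944,-0.133,0.015],[0.006,-0.002,0.338]]
[[-0.948,-0.1,0.014],[0.006,-0.002,0.338]]
[[-0.951,-0.069,0.015],[0.006,-0.002,0.338]]
[[-0.952,-0.036,0.014],[0.006,-0.002,0.338]]
[[-0.953,-0.004,0.015],[0.006,-0.002,0.338]]
[[-0.953,0.028,0.016],[0.006,-0.002,0.338]]
|
[[-0.0,-0.0,0.86],[0.001,0.0,0.001]]
[[-0.0,-0.0,0.86],[0.001,0.0,0.001]]
[[-0.0,-0.0,0.86],[0.001,0.0,0.001]]
|
```

Emit:
step_arm([
  [[-0.93, -0.2, 0], [0, 0, 0.34]],
  [[-0.94, -0.165, 0], [0, 0, 0.34]],
  [[-0.94, -0.13, 0], [0, 0, 0.34]],
  [[-0.95, -0.1, 0], [0, 0, 0.34]],
  [[-0.95, -0.07, 0], [0, 0, 0.34]],
])

```text
clock: 31.95
tool_pos: [0.5144, -0.1253, 0.1669]
tcp_rot: [0.765, 0.644, -0.0, -0.001]
force: [1.0, 0.3, -2.4]
finger_gap: 0.0385
gripper_force: 29.9
```

Emit:
step_arm([
  [[-0.95, -0.035, 0], [0, 0, 0.34]],
  [[-0.95, 0, 0], [0, 0, 0.34]],
  [[-0.95, 0.03, 0], [0, 0, 0.34]],
  [[0, 0, 0], [0, 0, 0]],
  [[0, 0, 0], [0, 0, 0]],
])

```text
clock: 32.58
tool_pos: [0.4859, -0.2632, 0.1669]
tcp_rot: [0.797, 0.605, -0.0, -0.001]
force: [-0.3, 0.7, -2.0]
finger_gap: 0.0389
gripper_force: 29.9
```

Emit:
step_arm([
  [[0, 0, 0], [0, 0, 0]],
])

```text
clock: 32.7
tool_pos: [0.4864, -0.2627, 0.1673]
tcp_rot: [0.796, 0.605, -0.0, -0.0]
force: [-0.3, 0.4, -2.1]
finger_gap: 0.039
gripper_force: 29.9
```

Emit:
step_arm([
  [[0, 0.03, 0.7], [0, 0, 0]],
  [[0, 0, 0.9], [0, 0, 0]],
  [[0, 0, 0.6], [0, 0, 0]],
  [[0, 0, 0.4], [0, 0, 0]],
  [[0, 0, 0], [0, 0, 0]],
])

```text
clock: 33.33
tool_pos: [0.4875, -0.2633, 0.0368]
tcp_rot: [0.796, 0.605, -0.0, -0.001]
force: [-0.1, -0.5, -2.0]
finger_gap: 0.0388
gripper_force: 29.9
```

Emit:
step_arm([
  [[0, 0, 0.04], [0, 0, 0]],
  [[0, 0, 0.03], [0, 0, 0]],
  [[0, 0, 0], [0, 0, 0]],
])

```text
clock: 33.7
tool_pos: [0.4882, -0.2643, 0.0348]
tcp_rot: [0.796, 0.605, 0.0, 0.0]
force: [-0.4, 0.2, -2.7]
finger_gap: 0.0386
gripper_force: 29.9
```

Emit:
step_arm([
  [[0, 0, 0.04], [0, 0, 0]],
  [[0, 0, 0.03], [0, 0, 0]],
  [[0, 0, 0], [0, 0, 0]],
])

```text
clock: 34.08
tool_pos: [0.4879, -0.2641, 0.0308]
tcp_rot: [0.796, 0.605, -0.0, -0.0]
force: [-1.7, -0.0, 2.3]
finger_gap: 0.0388
gripper_force: 29.9
```

Emit:
step_arm([
  [[0, 0, 0.02], [0, 0, 0]],
  [[0, 0, 0], [0, 0, 0]],
])

```text
clock: 34.33
tool_pos: [0.4879, -0.2641, 0.0306]
tcp_rot: [0.796, 0.605, -0.0, -0.0]
force: [-7.4, 3.7, 23.9]
finger_gap: 0.0386
gripper_force: 29.9
```

Emit:
step_arm([
  [[0, 0, -0.015], [0, 0, 0]],
  [[0, 0, 0], [0, 0, 0]],
  [[0, 0, 0], [0, 0, 0]],
  [[0, 0, 0], [0, 0, 0]],
], gripper=0.63)

```text
clock: 34.83
tool_pos: [0.4879, -0.2641, 0.0303]
tcp_rot: [0.796, 0.605, -0.0, -0.0]
force: [-0.1, -0.1, 0.4]
finger_gap: 0.0573
gripper_force: 0.0
```

Emit:
step_arm([
  [[0, 0, -0.3], [0, 0, 0]],
  [[0, 0, -0.8], [0, 0, 0]],
  [[0, 0, -0.9], [0, 0, 0]],
  [[-0.6, 0, -0.7], [0, 0, 0]],
  [[-0.6, 0, -0.3], [0, 0, 0]],
])

```text
clock: 35.45
tool_pos: [0.4724, -0.323, 0.1839]
tcp_rot: [0.796, 0.605, 0.001, 0.002]
force: [-0.2, -1.1, -0.5]
finger_gap: 0.0572
gripper_force: 0.0
```

Emit:
step_arm([
  [[0, 0, -0.3], [0, 0, 0]],
  [[0, 0, 0], [0, 0, 0]],
  [[0, 0, 0], [0, 0, 0]],
])

```text
clock: 35.83
tool_pos: [0.4716, -0.321, 0.1949]
tcp_rot: [0.796, 0.605, -0.0, -0.0]
force: [-0.4, -0.5, 0.3]
finger_gap: 0.0574
gripper_force: 0.0
```

```bash
python3 look.py w9 sleeve_1_center,pin_grip; python3 - <<'E'
from h import *
a=camera('wrist')[60:260,220:420];b=camera('scene')[180:300,240:440]
im=np.hstack([cv2.resize(a,(400,400)),cv2.resize(b,(400,400*120//200)).__array__() if 0 else cv2.copyMakeBorder(cv2.resize(b,(400,240)),0,160,0,0,cv2.BORDER_CONSTANT)])
save(im,'fin.png')
E
```

```text
35.825 [ 0.4716 -0.321   0.1949] [ 7.963e-01  6.050e-01 -1.000e-04 -4.000e-04]
sleeve_1_center 0.59 [298. 114. 338. 156.] rect [319. 132.] [40. 38.] 90.0 at [ 0.487  -0.2649  0.048 ]
pin_grip 0.33 [304. 162. 340. 203.] rect [320.4 183. ] [35.4 39.5] 18.4 at [ 0.4771 -0.3047  0.097 ]
```

View pics/fin.png

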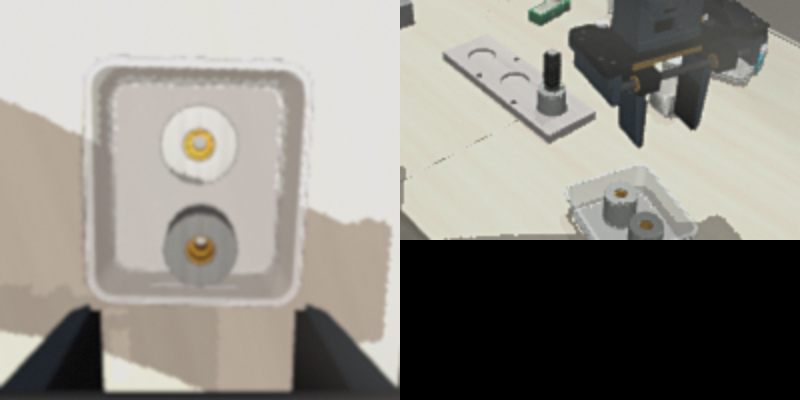

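Both rejected sleeves stand upright in the tray (left panel, at (199,145) and (200,247)). The gauge stands with its flange down on sleeve 3 in the -y nest (right panel, at (552,85)).

```bash
python3 -c "
from h import *
print(workorder.job_done())"
```

```text
the job is handed in; nothing more can be done
None
```

The pin went fully home only in sleeve 3 (-y nest), so the gauge stands there with its flange down; sleeves 1 and 2 stand upright on the reject tray floor, and the job was handed in at about 36 s, though no verdict came back.

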